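# Index a dividing turntable to its next hole by feel

### The arm

A 7-joint arm with a two-finger parallel gripper is mounted at the origin on the work surface. World frame = base frame: x ahead of the robot, y to its left, z up, the work surface at z = 0. Lengths are in mm, angles in rad, forces in N, time in s.
With the tool pointing down it reaches from about 400 to 875 mm from the base axis. Payload 4.4 kg.
Tool frame: the origin (TCP) lies on the centre line of the jaws, within the pads' length; the fingertips stand ctrl.nose_length ahead of it and the grasp point (between the pads) lies 6 mm ahead of it (ctrl.nose_length is the distance from the TCP to the fingertips, in mm); z points along the fingers, y is the direction in which the jaws open and shut (so a half turn about z gives the same grasp; the last joint's range is limited). The gripper opens to 85 mm and grips with 20 to 120 N. Pads are 22 mm wide; open, the fingers measure 114 mm over their backs; the gripper's body (76 mm by 85 mm) begins 54 mm behind the grasp point. The pads swing forward as they close: fully open they stand 13 mm farther back than shut.
Start: joints at [1.237, 0.628, 0.038, 1.517, -0.027, 0.996, -0.02], TCP at [172.024, -626.838, 228.313] pointing down, gripper open.
Joint ranges: [-3.06, 3.06], [-0.37, 2.12], [-1.25, 1.32], [0.18, 2.47], [-1.1, 4.24], [0.23, 1.98], [-2.94, 2.94]. Speed limits (rad/s): [2.57, 2.57, 3.14, 3.14, 3.14, 3.14, 3.14].

### API

Orientations are given as [roll, pitch, yaw] about the fixed x, y, z axes, in that order (R = Rz(yaw) Ry(pitch) Rx(roll)).
In Python, from cell import ctrl, vision gives the robot as it stands. The module is installed in compiled form; this text tells all that it offers.
- The arm moves only by the shell command python3 -m inch 'ROWS'. ROWS is a JSON object of lists of equal length, an entry for each row: "travel": the shift along the tool's x, y, z in cm, a list of three; "twist": the turn about the tool's z in degrees; "fingers": the finger opening in cm, from 0 to 8.54. A call has exactly 10 rows; each row is the pose to reach, as a shift and turn from the pose commanded when the call began, along the tool's axes at that moment; what a row does not reach only later rows make up. A row lasts 1/12 s, in which the tool goes at most 41.7 mm and 7.16 degrees, less where a joint would pass 70% of its speed; a pose out of reach is approached as far as the arm can. A call with a gripper value outside its range is refused whole. The fingers move at their own pace and stop on an object; the grip force is fixed at half the most. Time passes only in rows, so rows that repeat a pose let the fingers close, or fill a call up. It gives the time, the measured TCP pose, the force and the opening at its end, in the units of the state.
- ctrl.read_state(): the state, without advancing time (a new reading comes with each control period).
- vision.get_image(name): name is "scene" or "top" or "wrist"; returns a dict with "frame" (480x640x3 uint8, red, green, blue), "fx", "fy", "cx", "cy" (pixels), "position" and "orientation" of the camera in the world. Camera axes: x right, y down, z forward; pixel columns grow to the right and rows downward; lengths in mm; the calibration is good to about 2 mm. A picture is of the moment at which its call begins. There is no depth.
- ctrl.finish_job(): hands the job in, once; it reports no verdict.
The state is a dict: "clock": time; "qpos": joint angles; "qd": joint speeds; "tau": joint torques, N m; "eef_pos": TCP position; "tool_rot": TCP orientation; "force": force on the tool from outside, world axes, zero at the start; "torque": the same for the moment, N m; "width": finger opening in mm.
Only numpy, scipy, OpenCV 4.12 (cv2) and the standard library are available. Lean on these libraries where they do the work, as an engineer would, in place of code of your own. Each camera call takes 0.05 s, during which the arm holds its last target.

### The job

The round painting turntable is locked by a spring-loaded index pin with a black knob. Draw the pin up out of its hole by the knob, swing the wheel anticlockwise (seen from above) and let the pin drop fully home in the next hole it comes to, without skipping that hole. Do not force the pin against the ring or the sides of a hole, then let go, and leave the other things on the table where they are.

Things in the scene. Friction and masses are not known exactly. Their poses are not given: they have to be found in the camera images.
- base: the turntable's fixed stand: a round plywood board 268 mm across and 20 mm thick. Origin on the wheel's vertical axis, at the table top; z up, x towards the home hole. On it an arc of metal index ring, 22 mm wide, mean radius 100 mm, from 0.75 rad clockwise to 1.7 rad or more anticlockwise of the home hole; its flat top, 30 mm above the table, is smooth to slide on
- wheel_axis (a point): centre of the wheel's top, 37 mm above the table. The wheel is a wooden disc 156 mm across with a paper disc on it; a flat aluminium arm, 24 mm wide, top 46 mm above the table, reaches out over the ring and carries the index pin
- home_hole (a point): mouth of the hole in which the pin starts, in the ring. Anticlockwise of it a steel sector lies flush in the ring, clamped where the last user left it, so its place is not measured: its first hole (the next hole) lies 0.67 to 0.97 rad from the home hole, its second 0.75 rad farther on. Holes are 9.6 mm long along the ring, sharp-edged, for the 8 mm pin
- plunger: the spring index pin with its knob, 100 mm from the wheel's axis. Origin: centre of the knob, a black upright cylinder 26 mm across and 26 mm tall, 76 mm above the table when the pin is home (fully down in a hole). Below it a dark collar 18 mm across reaches up from the arm to 56 mm above the table; the knob is free on all sides. Its x axis points outwards from the wheel's axis
- pin_tip (a point): round tip of the 8 mm steel pin, 54 mm below the knob's centre, 8 mm deep in the hole when home. The knob pulls straight up by 14 mm at most against a spring (5 N when home, 8.5 N at the stop); 8 mm clears the ring. Let go off a hole, the tip rides on the ring under 7 N, knob centre 84 mm above the table, drags along with about 3 N, and snaps down over a hole
- wheel (a joint): turn of the wheel from the home hole, rad, growing anticlockwise seen from above; 0 at the start. It moves freely with light friction (about 1 N at the knob) from -0.1 to 2.0. The pin has about 0.01 rad of play in a hole
- paperweight: loose white ceramic paperweight, 36 mm across, 22 mm tall, on the middle of the wheel; origin at its underside. It may turn with the wheel. Bystander
- ink_bottle: loose amber ink bottle, 44 mm across, 60 mm tall; origin under its centre. Bystander beside the turntable
- tape_roll: loose roll of paper tape lying flat, 84 mm across, 24 mm tall; origin under its centre. Bystander beside the turntable
- loose_brush: loose brush lying on the table, 190 mm long along its x axis; origin near its middle at the underside. Bystander beside the turntable
- palette: loose white paint palette, 130 x 300 mm, 16 mm tall; origin under its centre. Bystander
- water_jar: loose glass water jar, 72 mm across, 95 mm tall; origin under its centre. Bystander
- brush_pot: loose clear pot of brushes, 80 mm across, 150 mm tall with the brushes; origin under its centre. Bystander

How it is judged:
By the outcome, as a careful person would: the job done as asked, in the order asked, and still so for the second after the job is handed in, with the robot touching nothing.
It also fails if it takes over 45 s, if anything falls off the work surface, if the arm or the gripper's body presses on something with over 40 N, if the wrist force passes 120 N, or if a joint passes its speed limit or range.

## Working session

There is one attempt and no reset: what is moved stays moved. The work goes in short steps, Python scripts to look and compute and a shell command to move; the robot and the scene stay as the last step left them, time stands still between calls to the robot, and variables do not carry over. Pictures are saved under pics/ and viewed, and the job is handed in when it is done.

```bash
mkdir -p pics; ls
python3 - <<'E'
from cell import ctrl, vision
import cv2
s=ctrl.read_state(); print({k:(v if not hasattr(v,'round') else v) for k,v in s.items()}); print(ctrl.nose_length)
for n in ["scene","top","wrist"]:
    d=vision.get_image(n); cv2.imwrite(f"pics/{n}0.png",d["frame"][:,:,::-1]); print(n,{k:v for k,v in d.items() if k!="frame"})
E
```

```text
pics
{'clock': 0.0, 'qpos': array([ 1.23719573,  0.62935731,  0.03842036,  1.51837426, -0.02697682,
        0.99629385, -0.0200343 ]), 'qd': array([-0.00084781, -0.00069798, -0.00125106, -0.00141799, -0.00039813,
       -0.00069277, -0.00030139]), 'tau': array([ 4.73117984e-05, -5.63406265e+01,  1.22614134e+00, -1.93445116e+01,
        1.10312647e-02,  1.05050279e-02,  4.85128191e-05]), 'eef_pos': array([ 171.86256334, -626.21001109,  227.37945761]), 'tool_rot': array([-3.13967764e+00,  3.28320238e-05,  2.67796264e-01]), 'force': array([ 1.16785284, -0.80031357, -0.24525481]), 'torque': array([-0.0020662 ,  0.03213578, -0.03411408]), 'width': 85.42676800326292}
25.0
scene {'fx': 559.6111439869853, 'fy': 559.6111439869853, 'cx': 314.69553537980755, 'cy': 239.0912367960144, 'position': array([1403.92300054, -933.39034549,  859.07626452]), 'orientation': array([-2.12401415,  0.01119241,  0.71493747])}
top {'fx': 512.2009169715602, 'fy': 512.2009169715602, 'cx': 320.54882409877155, 'cy': 233.57721601482038, 'position': array([ 330.50161747,    2.70588062, 1349.27410979]), 'orientation': array([-2.93688122e+00,  3.65967417e-04, -1.63027722e+00])}
wrist {'fx': 416.6384140604755, 'fy': 416.6384140604755, 'cx': 318.0493988574981, 'cy': 241.5596577689856, 'position': array([ 248.18833433, -605.9549977 ,  372.67887494]), 'orientation': array([ 2.83487972e+00,  2.15005525e-03, -1.30408487e+00])}
```

View pics/scene0.png

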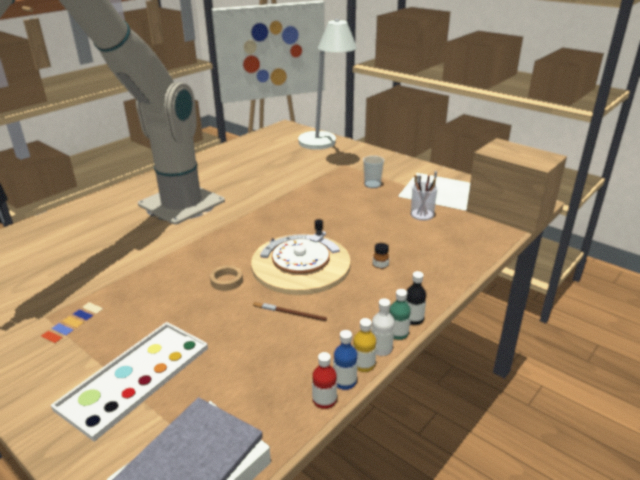

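View pics/top0.png

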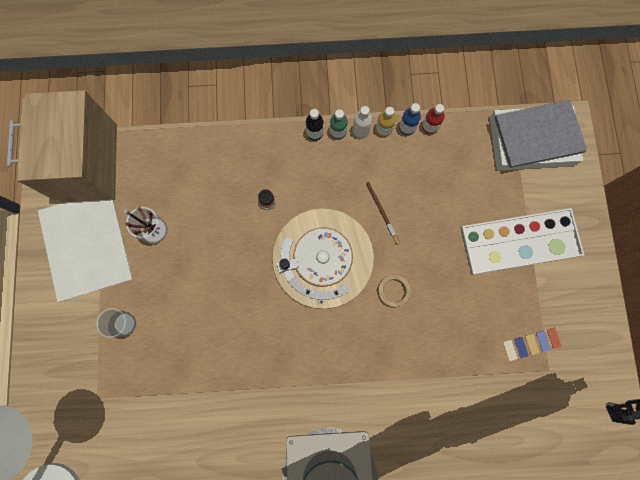

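View pics/wrist0.png

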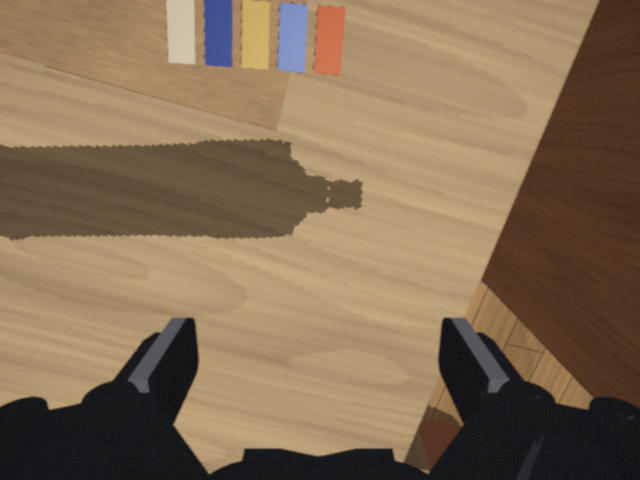

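The top view shows the wheel centre at about (323,257), the knob at (284,264) and the ring running anticlockwise (below the wheel in the image) to about (350,290). The bystanders are clear of it. Next I zoom in and measure.

```bash
cat > h.py <<'E'
import numpy as np, cv2
from scipy.spatial.transform import Rotation as R
from cell import ctrl, vision
def rot(o): return R.from_euler('xyz',o).as_matrix()
def ray(d,u,v):
    w=rot(d["orientation"])@np.array([(u-d["cx"])/d["fx"],(v-d["cy"])/d["fy"],1.]); return np.array(d["position"]),w/np.linalg.norm(w)
def plane(d,u,v,z):
    p,w=ray(d,u,v); return p+w*(z-p[2])/w[2]
def proj(d,X):
    c=rot(d["orientation"]).T@(np.array(X,float)-d["position"]); return d["cx"]+d["fx"]*c[0]/c[2], d["cy"]+d["fy"]*c[1]/c[2]
def meet(rs):
    A=np.zeros((3,3));b=np.zeros(3)
    for p,w in rs:
        M=np.eye(3)-np.outer(w,w);A+=M;b+=M@p
    X=np.linalg.solve(A,b); return X,[np.linalg.norm((np.eye(3)-np.outer(w,w))@(X-p)) for p,w in rs]
def save(d,name,box=None,s=1):
    f=d["frame"][:,:,::-1]
    if box: f=f[box[1]:box[3],box[0]:box[2]]
    cv2.imwrite("pics/"+name,cv2.resize(f,None,fx=s,fy=s,interpolation=cv2.INTER_CUBIC))
E
python3 - <<'E'
from h import *
t=vision.get_image("top");s=vision.get_image("scene")
save(t,"t1.png",(260,200,390,320),6)
save(s,"s1.png",(240,205,360,295),6)
for u,v,z in [(323,257,37),(284,264,89),(323,258,0)]: print(plane(t,u,v,z).round(1))
for u,v,z in [(300,252,37),(319,222,89)]: print(plane(s,u,v,z).round(1))
E
```

```text
[540.2 -15.7  37. ]
[520.1  82.8  89. ]
[543.4 -16.    0. ]
[537.3  -9.6  37. ]
[530.2  78.   89. ]
```

View pics/t1.png

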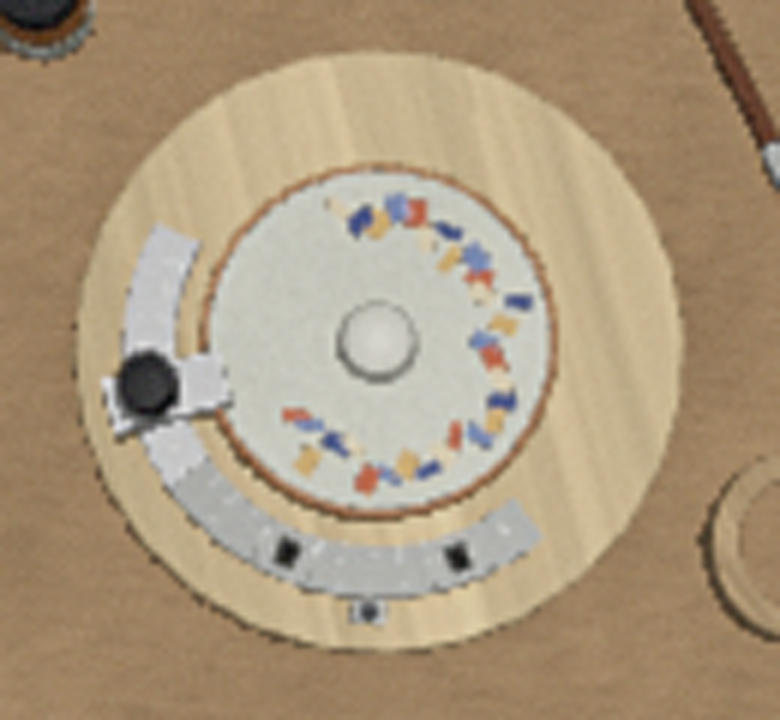

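View pics/s1.png

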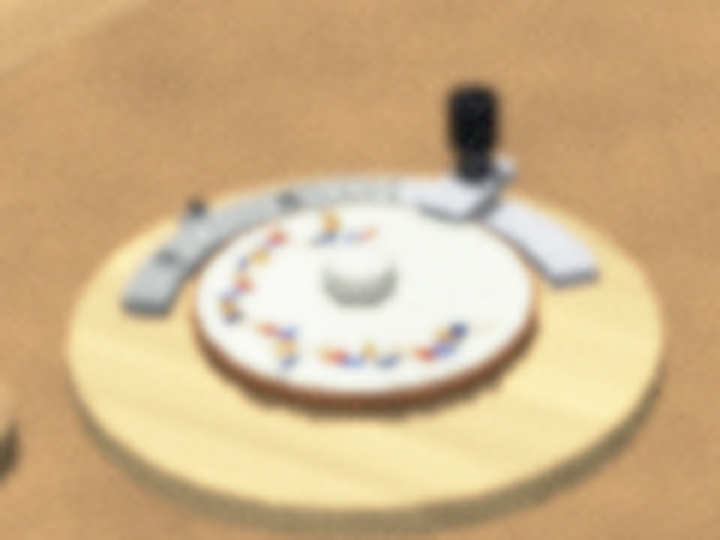

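The top crop shows the knob at (148,385) and the axis near (377,340). The first dark hole is at (288,552) and the second at (458,557). The small thing at (368,610) is the sector's clamp screw. The scene crop shows the knob at (472,120).

```bash
cat > m1.py <<'E'
from h import *
t=vision.get_image("top");s=vision.get_image("scene")
def blob(d,box,thr):
    g=cv2.cvtColor(d["frame"],cv2.COLOR_RGB2GRAY)[box[1]:box[3],box[0]:box[2]].astype(float)
    w=np.clip(thr-g,0,None); ys,xs=np.mgrid[box[1]:box[3],box[0]:box[2]]
    return (xs*w).sum()/w.sum(),(ys*w).sum()/w.sum(),(w>0).sum()
h1=blob(t,(303,287,313,297),110);h2=blob(t,(331,287,341,298),110)
print("holes px",h1,h2)
H1=plane(t,h1[0],h1[1],30);H2=plane(t,h2[0],h2[1],30)
# board outline
hsv=cv2.cvtColor(t["frame"],cv2.COLOR_RGB2HSV)
m=cv2.inRange(hsv,(15,40,165),(30,140,255)); roi=np.zeros_like(m); roi[200:315,265:380]=255; m&=roi
m=cv2.morphologyEx(m,cv2.MORPH_OPEN,np.ones((3,3)))
c=max(cv2.findContours(m,0,1)[0],key=cv2.contourArea); c=cv2.convexHull(c)[:,0,:]
P=np.array([plane(t,u,v,20)[:2] for u,v in c])
def fit(P):
    A=np.c_[2*P,np.ones(len(P))]; x=np.linalg.lstsq(A,(P**2).sum(1),rcond=None)[0]; return x[:2],np.sqrt(x[2]+x[:2]@x[:2])
C,r=fit(P); res=abs(np.linalg.norm(P-C,axis=1)-r); C,r=fit(P[res<2]); print("board",C,r,res.max(),len(P))
# wheel rim white disc
m=cv2.inRange(hsv,(0,0,175),(180,45,255)); roi[:]=0; roi[226:288,293:354]=255
# knob
kb=blob(t,(276,255,293,273),70); ks=blob(s,(312,217,325,231),60); print("knob px",kb,ks)
K,e=meet([ray(t,*kb[:2]),ray(s,*ks[:2])]); print("knob meet",K,e, "top at 89:",plane(t,kb[0],kb[1],89),plane(t,kb[0],kb[1],84))
for n,X in [("h1",H1),("h2",H2),("K",K),("K85",plane(t,kb[0],kb[1],85))]:
    v=X[:2]-C; print(n,X,np.linalg.norm(v),np.arctan2(v[1],v[0]))
E
python3 m1.py
```

```text
holes px (np.float64(307.41784702549575), np.float64(291.685552407932), np.int64(14)) (np.float64(335.8523592085236), np.float64(292.5890410958904), np.int64(13))
board [543.39380204 -15.50419371] 132.66860188102294 0.8357461129015746 48
knob px (np.float64(283.9964788732394), np.float64(264.1619718309859), np.int64(80)) (np.float64(318.40987654320986), np.float64(225.39197530864197), np.int64(64))
knob meet [522.37896122  84.02027141  72.47395074] [np.float64(0.24575260883884165), np.float64(0.2457526088388569)] top at 89: [519.72316915  82.79315428  89.        ] [520.47388501  83.1108918   84.        ]
h1 [453.70200024  29.66070715  30.        ] 100.4215493753805 2.6751037956282118
h2 [447.04409201 -43.13729367  30.        ] 100.23400040481 -2.862289479106391
K [522.37896122  84.02027141  72.47395074] 101.71893968365092 1.778892097713726
K85 [520.32374184  83.0473443   85.        ] 101.21577604758942 1.800746994296779
```

```bash
cat >> h.py <<'E'
def tool(s=None):
    s=s or ctrl.read_state(); return np.array(s["eef_pos"]),rot(s["tool_rot"])
def rel(target,yaw=None,cmd=None):
    # shift in tool axes cm, twist deg
    p,Rm=tool(); 
    if cmd is not None:p=np.array(cmd[:3],float)
    y=np.arctan2(Rm[1,0],Rm[0,0]); sh=Rm.T@(np.array(target,float)-p)/10
    return sh.round(2), None if yaw is None else round(-np.degrees((yaw-y+np.pi)%(2*np.pi)-np.pi),1)
E
python3 - <<'E'
from h import *
d=vision.get_image("wrist");p,Rm=tool();s=ctrl.read_state()
Rc=rot(d["orientation"])
print("cam off tool",Rm.T@(d["position"]-p),"axis tool",Rm.T@Rc[:,2],"right",Rm.T@Rc[:,0])
# desired: tcp over..., yaw 1.79
def camat(tcp,yaw,pts):
    Rt=R.from_euler('xyz',[np.pi,0,yaw]).as_matrix()
    dd=dict(d);dd["position"]=tcp+Rt@(Rm.T@(d["position"]-p));dd["orientation"]=R.from_matrix(Rt@(Rm.T@Rc)).as_euler('xyz')
    return [tuple(np.round(proj(dd,x))) for x in pts]
C=np.array([543.4,-15.5]);pts=[[*C,20],[453.7,29.7,30],[522,84,76],[447,-43,30],[522,84,30]]
for tcp in [(500,-60,220),(505,-40,200),(505,-60,180)]:
    print(tcp,camat(np.array(tcp,float),1.79,pts),rel(tcp,1.79))
E
```

```text
cam off tool [  78.94924918    0.30887419 -145.11823835] axis tool [-3.01934097e-01 -9.23022567e-04  9.53328353e-01] right [-1.07406999e-03  9.99999226e-01  6.28034926e-04]
(500, -60, 220) [(np.float64(381.0), np.float64(167.0)), (np.float64(284.0), np.float64(84.0)), (np.float64(403.0), np.float64(13.0)), (np.float64(258.0), np.float64(176.0)), (np.float64(391.0), np.float64(27.0))] (array([ 46.62, -45.98,   0.83]), np.float64(-87.2))
(505, -40, 200) [(np.float64(372.0), np.float64(194.0)), (np.float64(269.0), np.float64(109.0)), (np.float64(392.0), np.float64(41.0)), (np.float64(244.0), np.float64(204.0)), (np.float64(381.0), np.float64(51.0))] (array([ 47.63, -47.77,   2.83]), np.float64(-87.2))
(505, -60, 180) [(np.float64(383.0), np.float64(173.0)), (np.float64(272.0), np.float64(78.0)), (np.float64(408.0), np.float64(-6.0)), (np.float64(244.0), np.float64(183.0)), (np.float64(393.0), np.float64(14.0))] (array([ 47.11, -45.85,   4.83]), np.float64(-87.2))
```

```bash
python3 -m inch '{"travel":[[3,-2.9,0.1],[6,-5.8,0.2],[9,-8.7,0.3],[12,-11.6,0.4],[15,-14.5,0.5],[18,-17.4,0.6],[21,-20.3,0.8],[24,-23.2,1],[27,-26.1,1.2],[29,-28,1.4]],"twist":[-5,-10,-15,-20,-25,-30,-35,-40,-45,-50],"fingers":[8.5,8.5,8.5,8.5,8.5,8.5,8.5,8.5,8.5,8.5]}'; python3 -c "
from h import *
print(rel([520,-30,200],1.79))"
```

```text
clock: 1.23
eef_pos: [379.5, -276.4, 214.7]
tool_rot: [3.141, -0.001, 1.148]
force: [0.6, -0.1, -0.3]
width: 84.7
(array([28.23,  2.71,  1.51]), np.float64(-36.8))
```

```bash
python3 -m inch '{"travel":[[3,0.3,0.2],[6.2,0.6,0.4],[9.4,0.9,0.6],[12.6,1.2,0.8],[15.8,1.5,1],[19,1.8,1.2],[22,2.1,1.3],[25,2.4,1.4],[27.2,2.6,1.5],[28.1,2.7,1.5]],"twist":[-4,-8,-12,-16,-20,-24,-28,-32,-35,-36.8],"fingers":[8.5,8.5,8.5,8.5,8.5,8.5,8.5,8.5,8.5,8.5]}'; python3 -c "
from h import *
d=vision.get_image('wrist');save(d,'w1.png');print(d['position'],d['orientation'],tool()[0])
np.save('w1.npy',d,allow_pickle=True)"
```

```text
clock: 2.07
eef_pos: [521.1, -32.0, 199.5]
tool_rot: [3.139, -0.002, 1.79]
force: [0.3, 0.7, -0.5]
width: 84.7
[505.47643874  43.38376531 344.87070917] [ 2.83607498 -0.0034801   0.21767839] [521.25668736 -32.03274847 199.53883306]
```

View pics/w1.png

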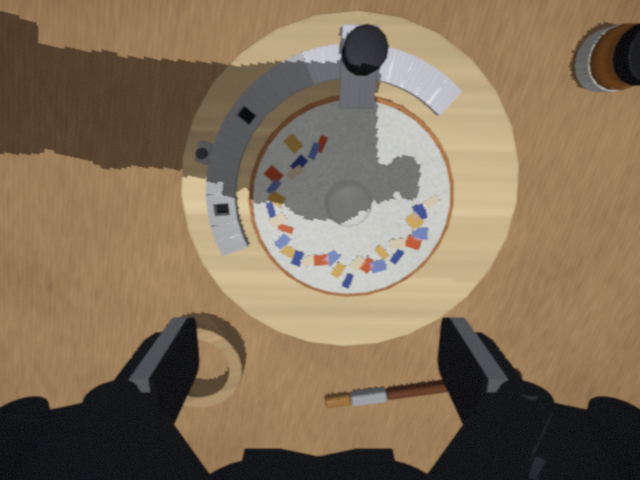

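The wrist view shows the first hole at (247,115), the second at (222,209), the arm running down from the knob at x≈340–375, and the wheel centre near (350,200).

```bash
cat > m2.py <<'E'
import sys
from h import *
from scipy.optimize import least_squares
d=np.load(sys.argv[1],allow_pickle=True).item()
g=cv2.GaussianBlur(cv2.cvtColor(d["frame"],cv2.COLOR_RGB2GRAY).astype(np.float32),(0,0),0.8)
def samp(X):
    uv=np.array([proj(d,x) for x in X],np.float32); return cv2.remap(g,uv[:,0].reshape(1,-1),uv[:,1].reshape(1,-1),cv2.INTER_LINEAR)[0]
def circ(C,r,z,w,sign):
    P=[]
    for a in np.arange(0,2*np.pi,0.03):
        rr=np.arange(r-w,r+w,0.25); X=[(C[0]+q*np.cos(a),C[1]+q*np.sin(a),z) for q in rr]
        uv=np.array([proj(d,x) for x in X])
        if uv.min()<1 or uv[:,1].max()>300: continue
        s=samp(X); gr=np.gradient(s)*sign; i=gr.argmax()
        if gr[i]>1.2: P.append(X[i][:2])
    P=np.array(P)
    f=lambda p:np.hypot(P[:,0]-p[0],P[:,1]-p[1])-p[2]
    q=least_squares(f,[*C,r],loss="cauchy",f_scale=0.5); return q.x,len(P),np.median(abs(q.fun))
C0=[543.4,-15.5]
for z,r,w,sg in [(20,134,8,-1),(37,75,8,-1),(37,79,5,1)]: print(z,circ(C0,r,z,w,sg))
C=circ(C0,134,20,8,-1)[0][:2]
def blob(c,n,thr):
    x0,y0=c; ys,xs=np.mgrid[y0-n:y0+n+1,x0-n:x0+n+1]; w=np.clip(thr-g[y0-n:y0+n+1,x0-n:x0+n+1],0,None)
    return (xs*w).sum()/w.sum(),(ys*w).sum()/w.sum()
for nm,c,th in [("h1",(247,115),50),("h2",(222,209),80)]:
    b=blob(c,9,th)
    X=plane(d,*b,30); v=X[:2]-C; print(nm,b,X,np.hypot(*v),np.arctan2(v[1],v[0]))
# knob by outline
m=(g[20:80,335:395]<45).astype(np.uint8); c=max(cv2.findContours(m,0,1)[0],key=cv2.contourArea);print("knob",cv2.minEnclosingCircle(c),cv2.boundingRect(c))
E
python3 m2.py w1.npy; python3 -c "
from h import *
d=np.load('w1.npy',allow_pickle=True).item(); save(d,'w1c.png',(190,15,470,225),2.8)"
```

```text
20 (array([545.02945422, -15.92219975, 132.25610992]), 133, np.float64(0.2182351906169231))
37 (array([545.17420981, -16.10313531,  73.9832231 ]), 194, np.float64(0.1404234371966595))
37 (array([544.8723624 , -15.61376651,  77.12085565]), 183, np.float64(0.14552117134816456))
h1 (np.float64(246.25269092968355), np.float64(114.86417693289516)) [456.5855267   29.24594297  30.        ] 99.31006712640486 2.669423265831092
h2 (np.float64(221.6208095591961), np.float64(208.8024050243592)) [449.49842418 -43.44282375  30.        ] 99.41610758074536 -2.861106760479001
knob ((25.5, 37.0), 19.830631256103516) (7, 24, 36, 31)
```

View pics/w1c.png

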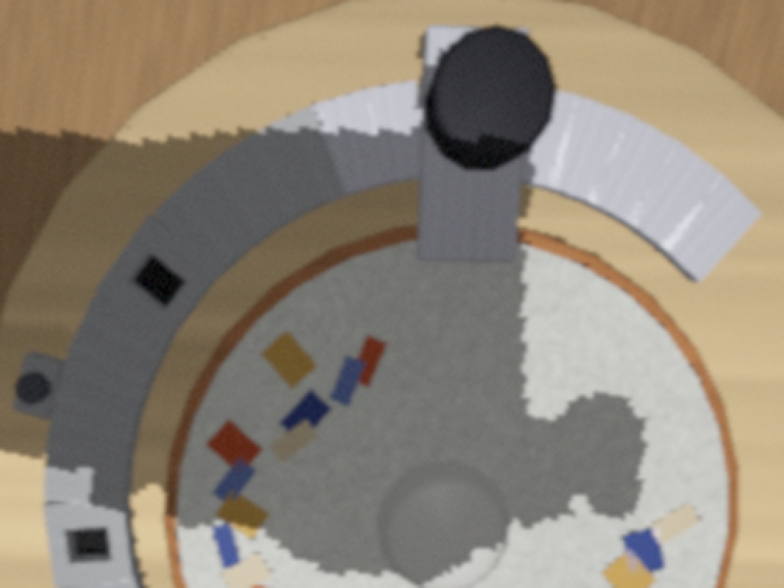

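```bash
cat > m3.py <<'E'
from h import *
d=np.load('w1.npy',allow_pickle=True).item()
C=np.array([545.05,-15.9])
def P(x,y,z): return plane(d,190+(x+.5)/2.8-.5,15+(y+.5)/2.8-.5,z)[:2]
def ang(X): v=X-C; return np.arctan2(v[1],v[0]),np.hypot(*v)
# ring end
a=P(758,213,30);b=P(696,281,30);print("ring end",ang(a),ang(b),"-> home",ang(a)[0]+.75,ang(b)[0]+.75)
L1,L2=P(426,30,46),P(418,262,46);R1,R2=P(524,180,46),P(518,262,46)
for n,(p,q) in dict(L=(L1,L2),Rr=(R1,R2)).items():
    e=(p-q)/np.linalg.norm(p-q); v=q-C; off=e[0]*v[1]-e[1]*v[0]; print(n,np.arctan2(e[1],e[0]),off)
M=(L2+R2)/2; print("arm inner mid",ang(M),np.linalg.norm(L2-R2))
# knob top: centre of the top face ellipse approx
K1=plane(d,190+495/2.8,15+85/2.8,89)[:2]; print("knob top",K1,ang(K1))
E
python3 m3.py
```

```text
ring end (np.float64(1.022240499010331), np.float64(110.48660953360348)) (np.float64(1.0093962658022508), np.float64(88.62462957967234)) -> home 1.772240499010331 1.7593962658022508
L 1.7673688882932415 11.930212152169169
Rr 1.7525321934884452 -11.471013697990092
arm inner mid (np.float64(1.7633041685496544), np.float64(67.69436797972229)) 24.41618547480027
knob top [525.55105687  83.32310333] (np.float64(1.764839806058902), np.float64(101.12088318925304))
```

Cross-checks: home hole at angle ≈1.765 (arm, knob and ring end agree within 0.006), next hole at 2.669, so the turn is ≈0.90 rad. The gap to the second hole is 0.753, as specified. Now I move above the knob.

```bash
python3 -c "
from h import *
print(rel([525.3,82.5,135],1.765))"
```

```text
(array([11.08,  2.87,  6.48]), np.float64(1.5))
```

```bash
python3 -m inch '{"travel":[[2,0.5,0.5],[4.5,1.1,1.2],[7,1.8,2],[9,2.4,3],[10.5,2.8,4],[11.1,2.87,5],[11.1,2.87,5.8],[11.1,2.87,6.4],[11.1,2.87,6.5],[11.1,2.87,6.5]],"twist":[0.2,0.5,0.8,1,1.2,1.5,1.5,1.5,1.5,1.5],"fingers":[8,7.5,7,6.5,6,6,6,6,6,6]}'; python3 -c "
from h import *
d=vision.get_image('wrist');save(d,'w2.png');np.save('w2.npy',d,allow_pickle=True)
p,Rm=tool();print(p)
for z in (63,76,89): print(z,proj(d,[525.8,82.2,z]),proj(d,[p[0],p[1],z]), 'tool z axis pt',proj(d,p+Rm[:,2]*(p[2]-z)))"
```

```text
clock: 2.95
eef_pos: [523.8, 76.6, 133.9]
tool_rot: [-3.14, 0.001, 1.754]
force: [-1.8, 0.2, 0.3]
width: 60.1
[524.21495231  76.97892175 134.33754865]
63 (np.float64(320.6141260157722), np.float64(247.6573359311763)) (np.float64(316.04588480702444), np.float64(256.0124309275042)) tool z axis pt (np.float64(316.01941899020056), np.float64(256.10277927790133))
76 (np.float64(320.7576433982879), np.float64(255.6374323244821)) (np.float64(315.92749808840705), np.float64(264.4156219920345)) tool z axis pt (np.float64(315.9046259099792), np.float64(264.4932202513928))
89 (np.float64(320.9186749314441), np.float64(264.5913801628747)) (np.float64(315.7947679847393), np.float64(273.8369188584502)) tool z axis pt (np.float64(315.7759222593018), np.float64(273.90041084161976))
```

View pics/w2.png

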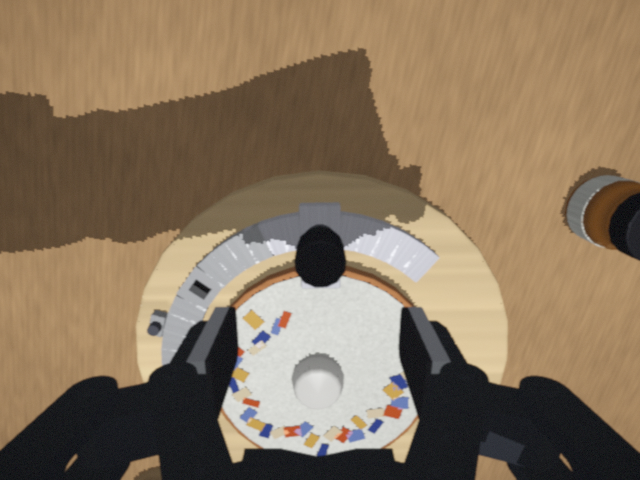

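The view shows the knob at columns 295–346 (centre ≈320.5), between finger edges at 237 and 401 (centre ≈319). It sits a little outward of the TCP. I'll descend with a small outward shift.

```bash
python3 -m inch '{"travel":[[0.2,0.03,0.4],[0.4,0.06,1],[0.5,0.07,1.6],[0.5,0.07,2.2],[0.5,0.07,2.8],[0.5,0.07,3.4],[0.5,0.07,4],[0.5,0.07,4.4],[0.5,0.07,4.6],[0.5,0.07,4.6]],"twist":[0,0,0,0,0,0,0,0,0,0],"fingers":[6,5.5,5,5,4.6,4.6,4.6,4.6,4.6,4.6]}'; python3 -c "
from h import *
d=vision.get_image('wrist');save(d,'w3.png');np.save('w3.npy',d,allow_pickle=True)
s=vision.get_image('scene');save(s,'s3.png',(240,165,360,275),6)
st=ctrl.read_state();print(st['eef_pos'],st['tool_rot'],st['force'],st['qd'].round(3))"
```

```text
clock: 3.83
eef_pos: [523.5, 83.6, 87.8]
tool_rot: [-3.141, 0.0, 1.757]
force: [-1.0, -0.1, -0.0]
width: 45.7
[523.95309634  83.69183726  88.38980783] [ 3.14136696e+00 -1.24551363e-05  1.75662901e+00] [ 0.02752853 -0.2703809   0.38529726] [ 0.003 -0.007 -0.003 -0.002 -0.001  0.001 -0.001]
```

View pics/w3.png

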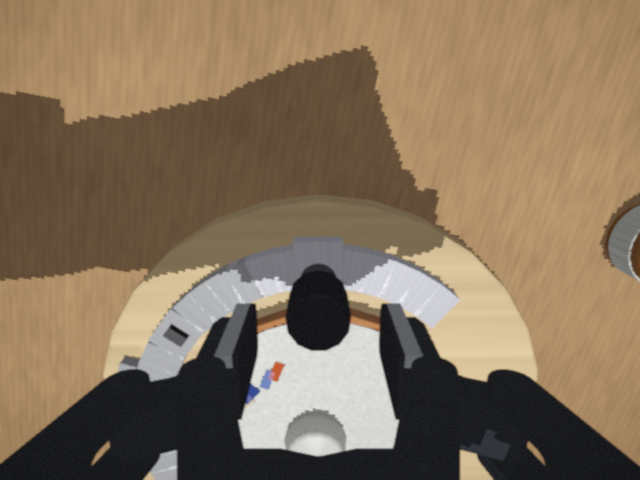

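View pics/s3.png

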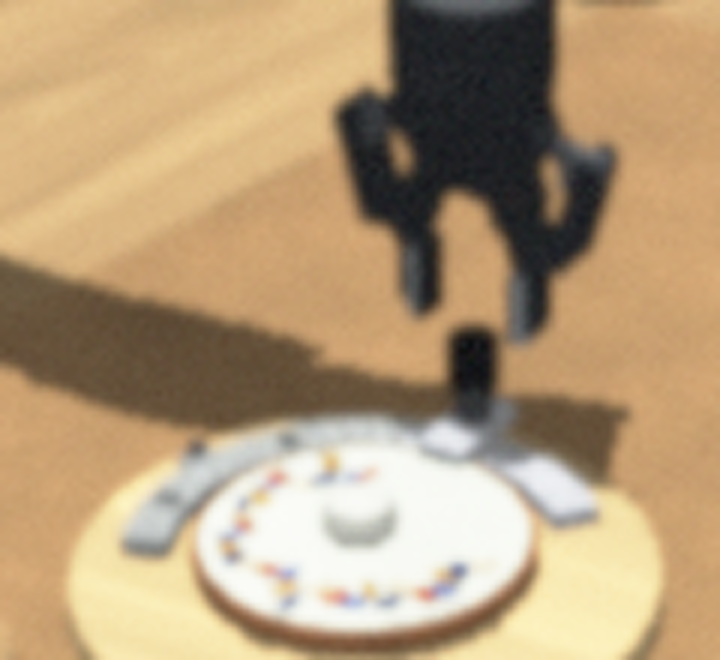

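```bash
python3 -c "
from h import *
s=vision.get_image('scene');p,Rm=tool();print(p)
for off in (0,6,19,25): 
  u,v=proj(s,p+Rm[:,2]*off); print(off,((u-240)*6,(v-165)*6))
for z in (63,76,89):
  u,v=proj(s,[525,82.7,z]);print(z,((u-240)*6,(v-165)*6))
save(s,'s4.png',(240,165,360,275),6)
"
```

```text
[524.07269153  83.67817937  88.53356565]
0 (np.float64(471.9700072416954), np.float64(333.85945496430537))
6 (np.float64(472.0730436081411), np.float64(345.12813675730115))
19 (np.float64(472.29486022861715), np.float64(369.3873473522543))
25 (np.float64(472.39658320814124), np.float64(380.5123891878681))
63 (np.float64(472.5244004504739), np.float64(382.96668022609833))
76 (np.float64(472.31712227905973), np.float64(358.8063595716195))
89 (np.float64(472.10801459260654), np.float64(334.432790847282))
```

View pics/s4.png

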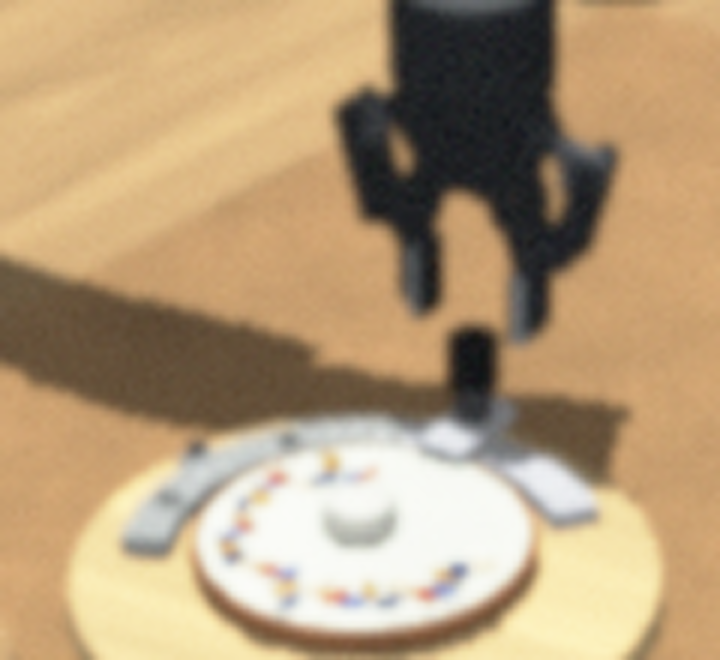

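The two views disagree with the nominal nose length. The scene picture shows the fingertips at (420,310) and (525,335), level with the knob top (472,330). The wrist picture also puts them about 4 mm behind the TCP rather than 25 mm ahead. I'll trust the pictures and descend in steps.

```bash
python3 -m inch '{"travel":[[0,0,0.2],[0,0,0.4],[0,0,0.7],[0,0,1],[0,0,1.3],[0,0,1.6],[0,0,1.8],[0,0,2],[0,0,2],[0,0,2]],"twist":[0,0,0,0,0,0,0,0,0,0],"fingers":[4.6,4.6,4.6,4.6,4.6,4.6,4.6,4.6,4.6,4.6]}'; python3 -c "
from h import *
d=vision.get_image('wrist');save(d,'w5.png',(180,180,460,390),2.8);np.save('w5.npy',d,allow_pickle=True)
s=vision.get_image('scene');save(s,'s5.png',(240,165,360,265),6)
st=ctrl.read_state();print(st['eef_pos'],st['tool_rot'],st['force'])"
```

```text
clock: 4.82
eef_pos: [523.8, 83.7, 68.2]
tool_rot: [-3.141, -0.0, 1.757]
force: [-0.0, -0.8, -0.1]
width: 46.0
[523.95363715  83.67217359  68.42209153] [ 3.14134256e+00 -1.88723693e-05  1.75657201e+00] [ 0.44976685  0.2405828  -0.50659028]
```

View pics/w5.png

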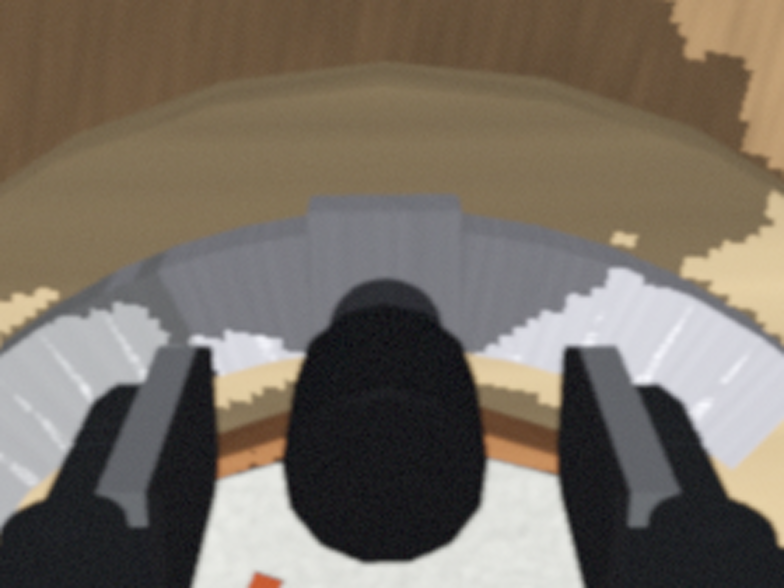

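View pics/s5.png

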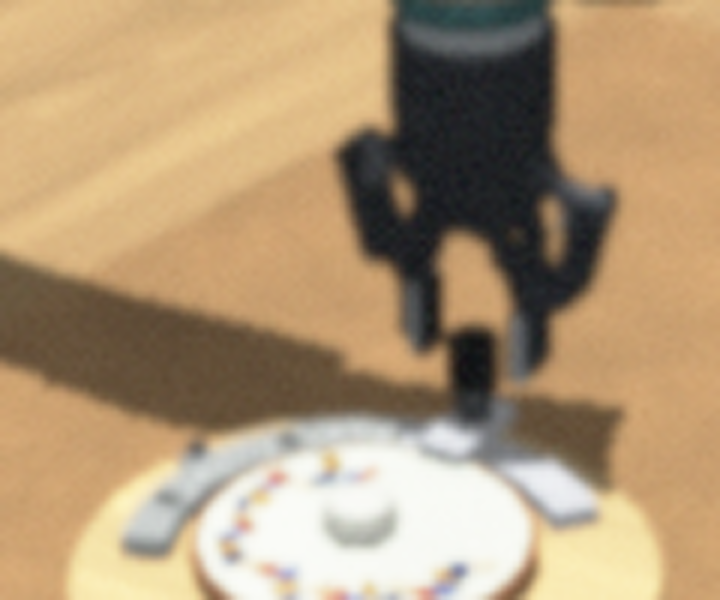

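The knob is centred between the pads (knob 284–486, pads 210–562 in the crop; centres 385 and 386). The tips are at about knob mid-height. I'll go down 8 mm more and close.

```bash
python3 -m inch '{"travel":[[0,0,0.2],[0,0,0.4],[0,0,0.6],[0,0,0.8],[0,0,0.8],[0,0,0.8],[0,0,0.8],[0,0,0.8],[0,0,0.8],[0,0,0.8]],"twist":[0,0,0,0,0,0,0,0,0,0],"fingers":[4.4,4.2,4,3.8,3.6,3.4,3.2,3.1,3.0,3.0]}'; python3 -c "
from h import *
d=vision.get_image('wrist');save(d,'w6.png',(180,180,460,390),2.8)
s=vision.get_image('scene');save(s,'s6.png',(240,165,360,265),6)
st=ctrl.read_state();print(st['eef_pos'],st['tool_rot'],st['force'],st['width'])"
```

```text
clock: 5.75
eef_pos: [523.9, 83.7, 60.4]
tool_rot: [3.141, -0.0, 1.757]
force: [-0.4, 0.7, 0.7]
width: 29.9
[523.87967456  83.64320345  60.38649805] [ 3.14145027e+00 -2.09563686e-05  1.75656048e+00] [-0.32059421 -0.48415367 -0.25499992] 29.771756215519726
```

View pics/w6.png

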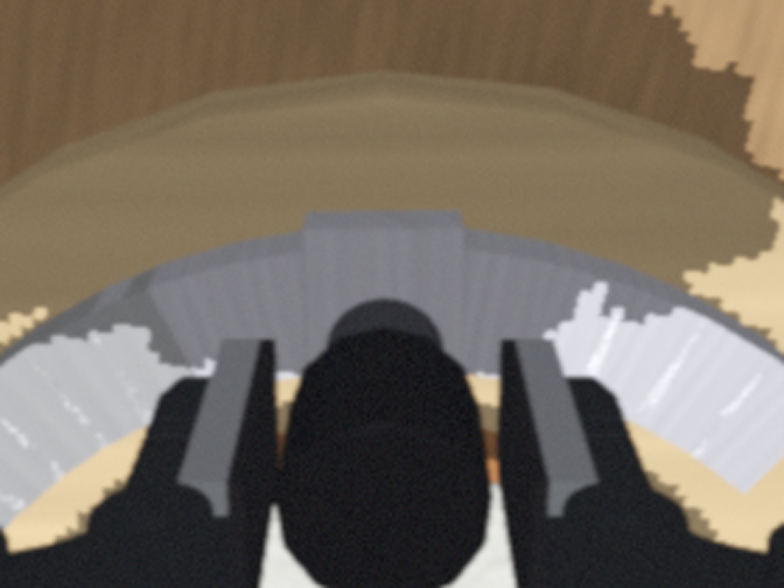

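View pics/s6.png

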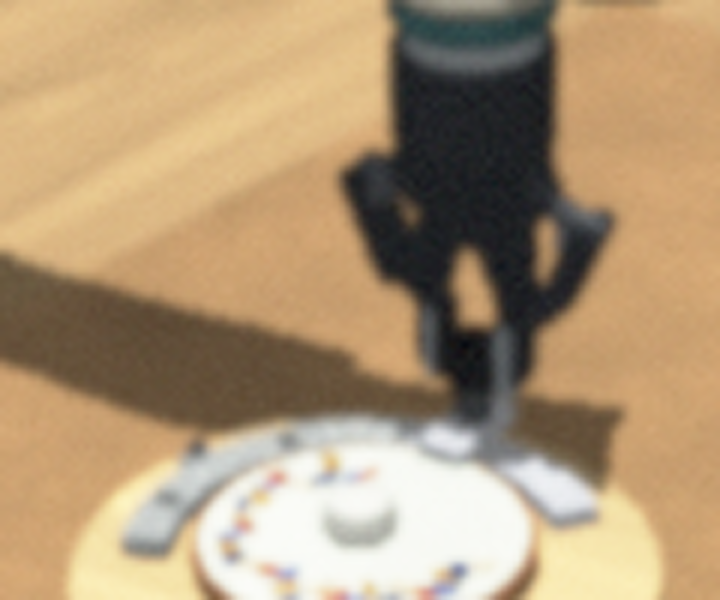

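Still centred (pads 274–502, knob 283–487, tips just above the knob's base). Closing.

```bash
python3 -m inch '{"travel":[[0,-0.02,0],[0,-0.02,0],[0,-0.02,0],[0,-0.02,0],[0,-0.02,0],[0,-0.02,0],[0,-0.02,0],[0,-0.02,0],[0,-0.02,0],[0,-0.02,0]],"twist":[0,0,0,0,0,0,0,0,0,0],"fingers":[2.9,2.8,2.7,2.6,2.5,2.4,2.3,2.3,2.3,2.3]}'; python3 -c "
from h import *
st=ctrl.read_state();print(st['eef_pos'],st['tool_rot'],st['force'],st['torque'],st['width'])"
```

```text
clock: 6.68
eef_pos: [523.6, 83.6, 60.5]
tool_rot: [3.142, 0.0, 1.756]
force: [-1.5, 0.6, 5.3]
width: 24.4
[523.63388934  83.57084976  60.48555684] [3.14153911e+00 9.44255490e-05 1.75648312e+00] [-1.4879237   0.57891937  5.29070033] [-0.05630548  0.32686845 -0.02077665] 24.43134852136815
```

```bash
python3 -m inch '{"travel":[[0,-0.02,-0.1],[0,-0.02,-0.22],[0,-0.02,-0.35],[0,-0.02,-0.5],[0,-0.02,-0.65],[0,-0.02,-0.8],[0,-0.02,-0.95],[0,-0.02,-1.05],[0,-0.02,-1.1],[0,-0.02,-1.1]],"twist":[0,0,0,0,0,0,0,0,0,0],"fingers":[2.3,2.3,2.3,2.3,2.3,2.3,2.3,2.3,2.3,2.3]}'; python3 -c "
from h import *
d=vision.get_image('wrist');save(d,'w7.png',(180,180,460,390),2.8)
s=vision.get_image('scene');save(s,'s7.png',(240,165,360,265),6)
st=ctrl.read_state();print(st['eef_pos'],st['tool_rot'],st['force'],st['torque'],st['width'])"
```

```text
clock: 7.52
eef_pos: [523.4, 83.5, 71.4]
tool_rot: [3.142, -0.0, 1.757]
force: [0.9, -0.6, -7.1]
width: 24.3
[523.40182604  83.48935591  71.2559115 ] [-3.14149845e+00  3.06252796e-05  1.75649974e+00] [ 1.51216007  0.22648936 -7.67897575] [ 0.05507542 -0.32416367  0.03074316] 24.115610773175046
```

View pics/w7.png

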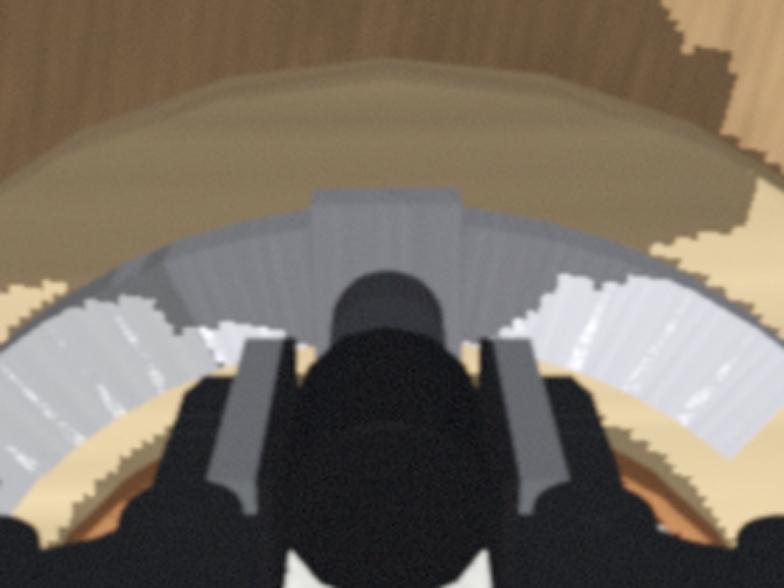

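View pics/s7.png

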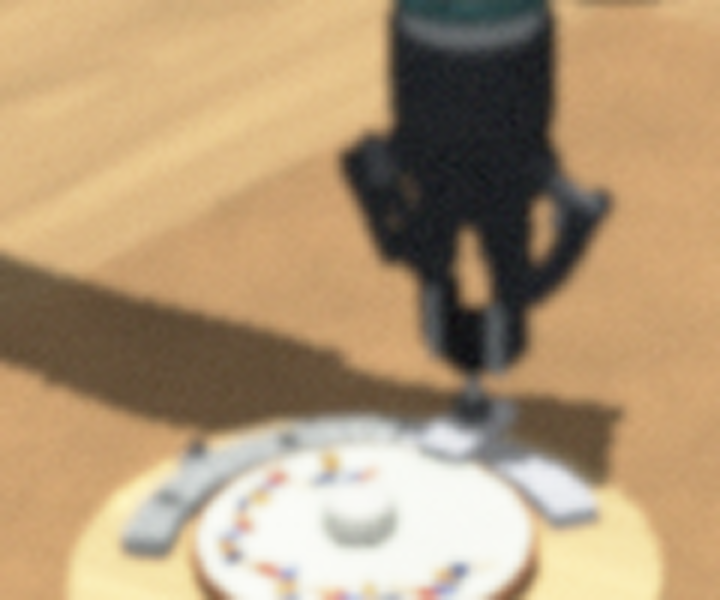

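Lifted about 10.8 mm. The pull is 7.1–7.7 N, matching the spring, and the pin is visible below the raised knob at (472,385). Now I swing 0.70 rad in two calls on the arc of radius ≈101 mm, then look.

```bash
python3 -m inch '{"travel":[[0,-0.2,0],[-0.02,-0.5,0],[-0.05,-0.91,0],[-0.1,-1.31,0],[-0.16,-1.71,0],[-0.24,-2.1,0],[-0.335,-2.5,0],[-0.445,-2.89,0],[-0.57,-3.27,0],[-0.64,-3.46,0]],"twist":[-1.15,-2.86,-5.16,-7.45,-9.74,-12.03,-14.32,-16.62,-18.91,-20.05],"fingers":[2.3,2.3,2.3,2.3,2.3,2.3,2.3,2.3,2.3,2.3]}'; python3 -c "
from h import *
st=ctrl.read_state();p=st['eef_pos'];print(p,st['tool_rot'],st['force'],st['torque'],st['width'])
v=p[:2]-np.array([542.9,-15.6]);print(np.hypot(*v),np.arctan2(v[1],v[0])-1.765)"
```

```text
clock: 8.45
eef_pos: [490.1, 70.4, 71.3]
tool_rot: [-3.141, 0.0, 2.109]
force: [1.8, -0.4, -8.6]
width: 24.5
[490.10736324  70.38989183  71.34514784] [-3.14124326e+00  1.55854292e-04  2.10945619e+00] [ 1.84430363 -0.41834782 -8.62616635] [ 0.00933821 -0.39755863  0.06690396] 24.542937227938904
100.90254700774157 0.3564028442012923
```

```bash
python3 -m inch '{"travel":[[0,-0.2,0],[-0.02,-0.5,0],[-0.05,-0.91,0],[-0.1,-1.31,0],[-0.16,-1.71,0],[-0.24,-2.1,0],[-0.335,-2.5,0],[-0.445,-2.89,0],[-0.56,-3.22,0],[-0.62,-3.4,0]],"twist":[-1.15,-2.86,-5.16,-7.45,-9.74,-12.03,-14.32,-16.62,-18.6,-19.7],"fingers":[2.3,2.3,2.3,2.3,2.3,2.3,2.3,2.3,2.3,2.3]}'; python3 -c "
from h import *
d=vision.get_image('wrist');save(d,'w8.png');np.save('w8.npy',d,allow_pickle=True)
save(d,'w8c.png',(180,200,460,410),2.8)
t=vision.get_image('top');save(t,'t8.png',(260,200,390,320),6);np.save('t8.npy',t,allow_pickle=True)
st=ctrl.read_state();p=st['eef_pos'];print(p,st['tool_rot'],st['force'],st['torque'],st['width'])
v=p[:2]-np.array([542.9,-15.6]);print(np.hypot(*v),np.arctan2(v[1],v[0])-1.765)"
```

```text
clock: 9.28
eef_pos: [464.3, 47.7, 71.3]
tool_rot: [-3.141, 0.0, 2.452]
force: [1.7, 0.0, -7.5]
width: 23.8
[464.15266318  47.5194413   71.30982661] [-3.14057773e+00  1.39523156e-06  2.45049663e+00] [ 1.23480478 -1.40063996 -7.51753297] [-0.2677625  -0.13002354  0.05813131] 24.162648209886623
100.9217861814773 0.7009110653680544
```

View pics/w8c.png

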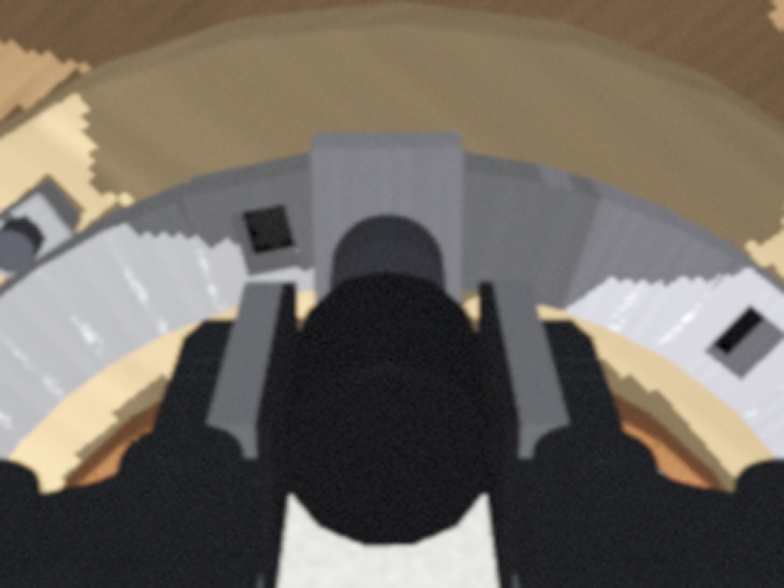

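View pics/t8.png

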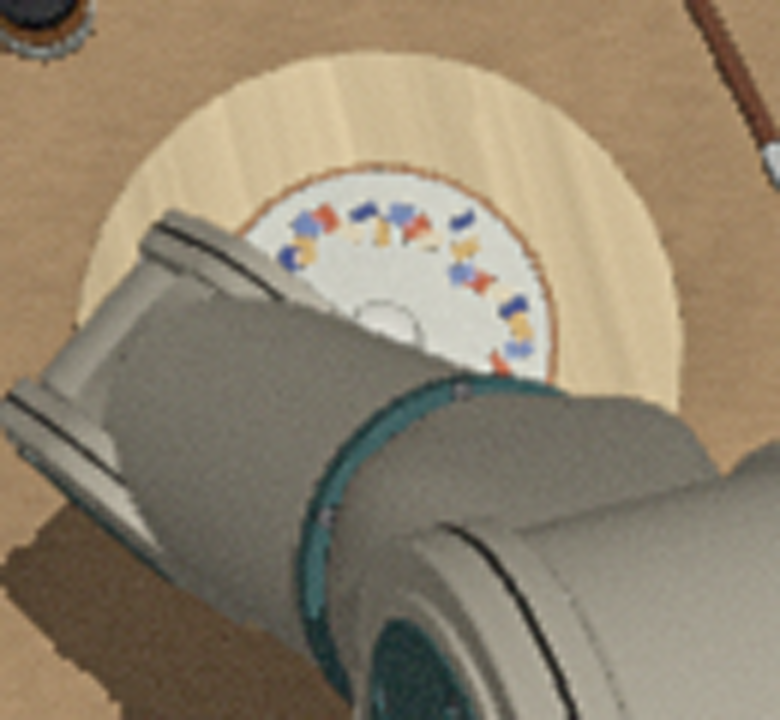

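```bash
python3 -c "
from h import *
d=np.load('w8.npy',allow_pickle=True).item()
f=d['frame'][240:320,250:310]; 
a=cv2.resize(d['frame'][240:315,250:350,::-1],None,fx=8,fy=8,interpolation=cv2.INTER_CUBIC)
a=cv2.convertScaleAbs(a,alpha=1.8); cv2.imwrite('pics/w8h.png',a)
a=cv2.resize(d['frame'][290:350,410:470,::-1],None,fx=8,fy=8,interpolation=cv2.INTER_CUBIC); cv2.imwrite('pics/w8r.png',a)
"
```

```text
(no output)
```

View pics/w8h.png

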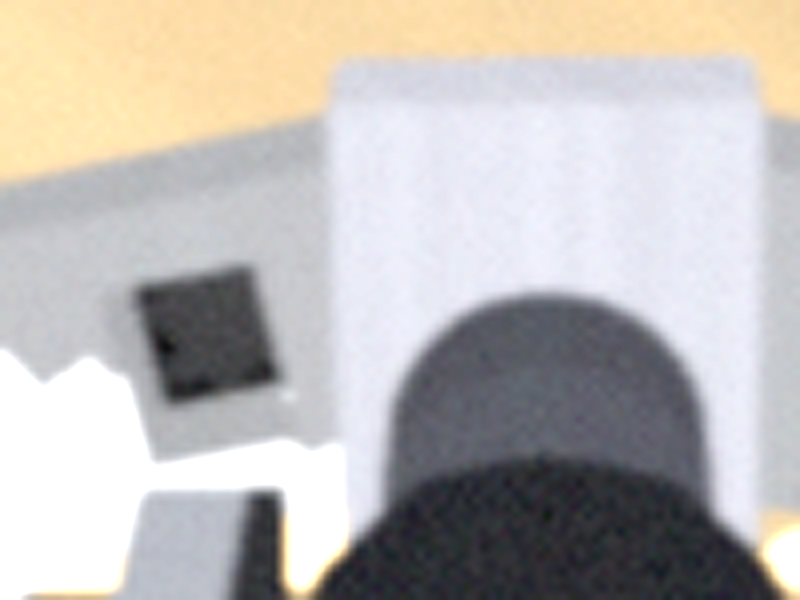

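View pics/w8r.png

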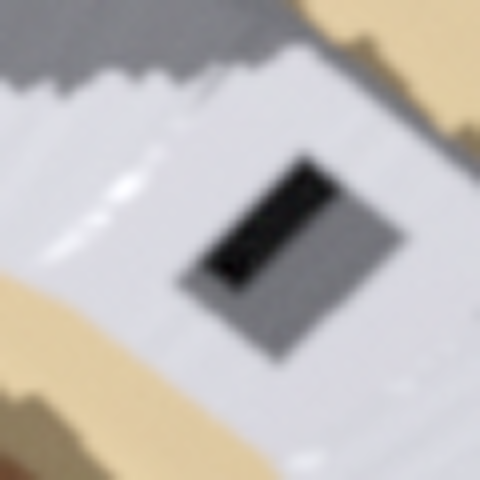

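```bash
cat > m4.py <<'E'
from h import *
d=np.load('w8.npy',allow_pickle=True).item()
def P(x,y,o,z): return plane(d,o[0]+(x+.5)/8-.5,o[1]+(y+.5)/8-.5,z)[:2]
A=(250,240);B=(410,290)
h1=[P(x,y,A,30) for x,y in [(138,292),(250,265),(277,380),(172,402)]]
h0=[P(x,y,B,30) for x,y in [(305,152),(408,238),(278,362),(178,282)]]
for h in (h0,h1): print([round(np.linalg.norm(h[i]-h[i-1]),2) for i in range(4)],np.mean(h,0))
m0,m1=np.mean(h0,0),np.mean(h1,0)
c=m1-m0; L=np.linalg.norm(c);print("chord",L,"angle if r=100",2*np.arcsin(L/200), "r=99",2*np.arcsin(L/198))
for r in (99,100):
    n=np.array([c[1],-c[0]])/L; n=n if n[0]>0 else -n
    C=(m0+m1)/2+n*np.sqrt(r*r-L*L/4)
    ang=lambda X:np.arctan2(*(X-C)[::-1])
    l=[P(x,y,A,46) for x,y in [(329,105),(338,300)]]; rr=[P(x,y,A,46) for x,y in [(757,105),(756,300)]]
    res=[]
    for a,b in ((l[0],rr[0]),(l[1],rr[1])): m=(a+b)/2; res.append((ang(m),np.linalg.norm(m-C),np.linalg.norm(a-b)))
    print(r,"C",C,"home",ang(m0),"h1",ang(m1),"arm",res, "remaining",ang(m1)-np.mean([q[0] for q in res]))
E
python3 m4.py
```

```text
[np.float64(11.49), np.float64(9.18), np.float64(11.41), np.float64(8.85)] [525.23668611  81.94060006]
[np.float64(7.45), np.float64(7.02), np.float64(7.66), np.float64(6.6)] [454.40666635  30.68913561]
chord 87.42770904052303 angle if r=100 0.9048293370220974 r=99 0.914660042025596
99 C [541.89297442 -15.64817009] home 1.7398456867805199 h1 2.654505728806116 arm [(np.float64(2.4491379174797343), np.float64(117.27684776102429), np.float64(23.178806956302868)), (np.float64(2.4468627352690997), np.float64(105.88606712734871), np.float64(23.070595853593865))] remaining 0.20650540243169901
100 C [542.54554305 -16.55002625] home 1.7447610392822686 h1 2.649590376304366 arm [(np.float64(2.4467930815141576), np.float64(118.3552135630176), np.float64(23.178806956302868)), (np.float64(2.4442911471359787), np.float64(106.96508986459078), np.float64(23.070595853593865))] remaining 0.2040482619792976
```

```bash
python3 -c "
from h import *
d=np.load('w8.npy',allow_pickle=True).item()
a=cv2.resize(d['frame'][260:305,255:300,::-1],None,fx=13,fy=13,interpolation=cv2.INTER_CUBIC).astype(float)
a=np.clip((a-40)*3,0,255).astype(np.uint8); cv2.imwrite('pics/w8h2.png',a)
d=np.load('w1.npy',allow_pickle=True).item()
a=cv2.resize(d['frame'][95:135,225:270,::-1],None,fx=13,fy=13,interpolation=cv2.INTER_CUBIC).astype(float)
a=np.clip((a-10)*3,0,255).astype(np.uint8); cv2.imwrite('pics/w1h2.png',a)
"
```

```text
(no output)
```

View pics/w8h2.png

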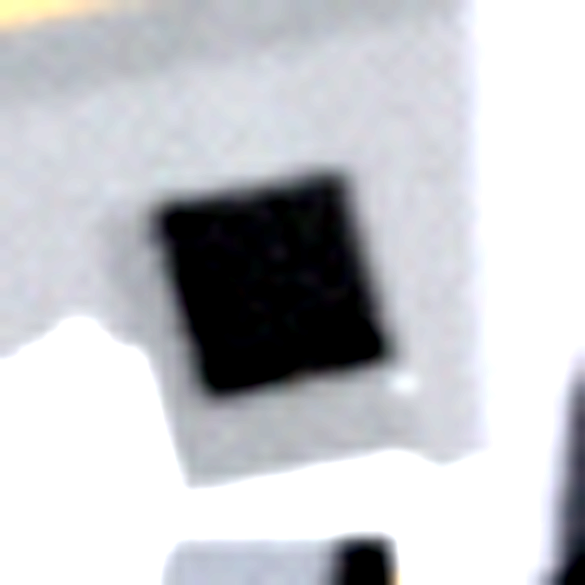

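View pics/w1h2.png

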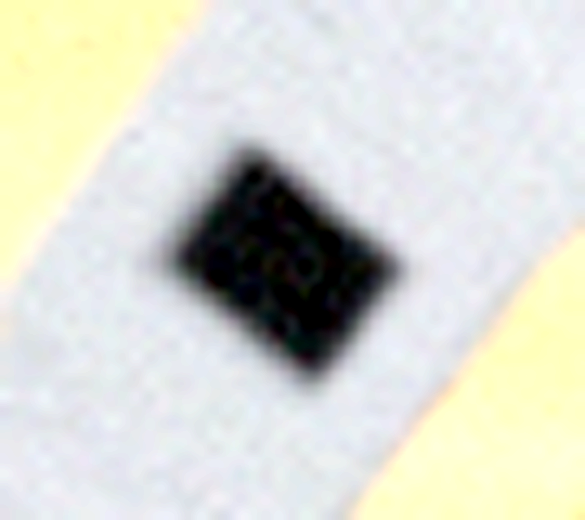

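```bash
cat > m5.py <<'E'
from h import *
d=np.load('w8.npy',allow_pickle=True).item()
def P(x,y,o,s,z): return plane(d,o[0]+(x+.5)/s-.5,o[1]+(y+.5)/s-.5,z)[:2]
B=(410,290)
m0=np.mean([P(x,y,B,8,30) for x,y in [(305,152),(408,238),(278,362),(178,282)]],0)
O=(255,260)
a,b=P(345,180,O,13,30),P(388,358,O,13,30)  # right edge
l1,l2=P(107,222,O,13,30),P(190,485,O,13,30)
e=(a-b)/np.linalg.norm(a-b); n=np.array([-e[1],e[0]])
print("radial angle",np.arctan2(e[1],e[0]),"width to left", (l1-a)@n,(l2-a)@n)
for C in ([542.9,-15.6],[542.2,-16.1],[543.5,-16.2],[545.,-15.9]):
    C=np.array(C); A=lambda X:np.arctan2(*(X-C)[::-1])
    r=np.linalg.norm(m0-C); q=b+e*((a-b)@e*0.45)
    h1a=A((a+b)/2)+4.8/np.linalg.norm((a+b)/2-C)
    l=[P(x,y,(250,240),8,46) for x,y in [(329,105),(338,300)]]; rr=[P(x,y,(250,240),8,46) for x,y in [(757,105),(756,300)]]
    arm=np.mean([A((i+j)/2) for i,j in zip(l,rr)])
    print(C,"r0",r,"home",A(m0),"arm-home",arm-A(m0),"h1-home",h1a-A(m0),"remaining",h1a-arm)
E
python3 m5.py
```

```text
radial angle 2.646488416072227 width to left 9.038373771236223 8.46385899620577
[542.9 -15.6] r0 99.12699590709968 home 1.7499417455638515 arm-home 0.7041358128189399 h1-home 0.9230219953704049 remaining 0.21888618255146497
[542.2 -16.1] r0 99.49730286890133 home 1.742123445975986 arm-home 0.7045253560693541 h1-home 0.9231663308090552 remaining 0.21864097473970112
[543.5 -16.2] r0 99.82547778148573 home 1.754785062700994 arm-home 0.6985582166215785 h1-home 0.9155495891469776 remaining 0.21699137252539913
[545.  -15.9] r0 99.81668996677928 home 1.770109436287984 arm-home 0.6936372709517402 h1-home 0.909549226484806 remaining 0.21591195553306575
```

The swing stands at 0.701. The home hole and the next hole are both in the wrist view (home crop ≈(745,340), next hole ≈(270,228)), with the hole's anticlockwise wall shaded. Allowing for that wall, about 0.213–0.219 rad remains. I'll aim a hair short, at 0.911 in all.

```bash
python3 -m inch '{"travel":[[0,-0.2,0],[-0.025,-0.5,0],[-0.055,-0.8,0],[-0.085,-1.1,0],[-0.125,-1.4,0],[-0.17,-1.65,0],[-0.205,-1.85,0],[-0.24,-2.02,0],[-0.255,-2.1,0],[-0.255,-2.1,0]],"twist":[-1.15,-2.85,-4.55,-6.25,-8,-9.4,-10.55,-11.5,-12,-12],"fingers":[2.3,2.3,2.3,2.3,2.3,2.3,2.3,2.3,2.3,2.3]}'; python3 -c "
from h import *
d=vision.get_image('wrist');save(d,'w9c.png',(180,180,460,390),2.8);np.save('w9.npy',d,allow_pickle=True)
s=vision.get_image('scene');save(s,'s9.png',(240,165,360,265),6)
for i in range(2):
  st=ctrl.read_state();p=st['eef_pos'];print(p,st['tool_rot'],st['force'],st['width'])
  v=p[:2]-np.array([542.9,-15.6]);print(np.hypot(*v),np.arctan2(v[1],v[0])-1.765); vision.get_image('wrist')"
```

```text
clock: 10.22
eef_pos: [452.8, 30.1, 71.3]
tool_rot: [-3.141, -0.0, 2.66]
force: [-0.3, -0.3, -8.1]
width: 24.5
[452.85395971  30.0765568   71.25766749] [-3.14083193e+00 -2.55480785e-04  2.65957638e+00] [ 0.01803416 -1.37102928 -8.21542443] 24.098376369381082
100.96849614246261 0.9071556722953982
[452.8704347   30.11222583  71.25148609] [-3.14082776e+00 -2.25140808e-04  2.65968096e+00] [-0.14396838 -0.71152187 -7.81851444] 24.364894099786003
100.96994710438855 0.9067668091173793
```

View pics/w9c.png

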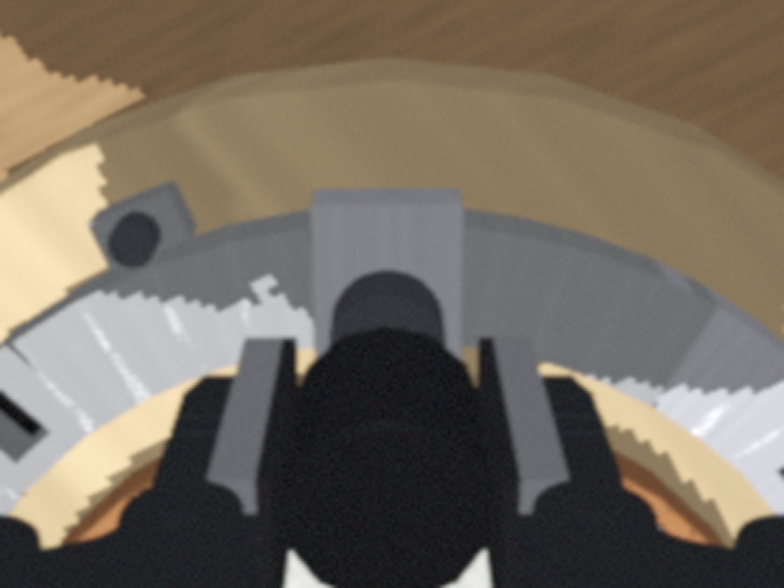

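View pics/s9.png

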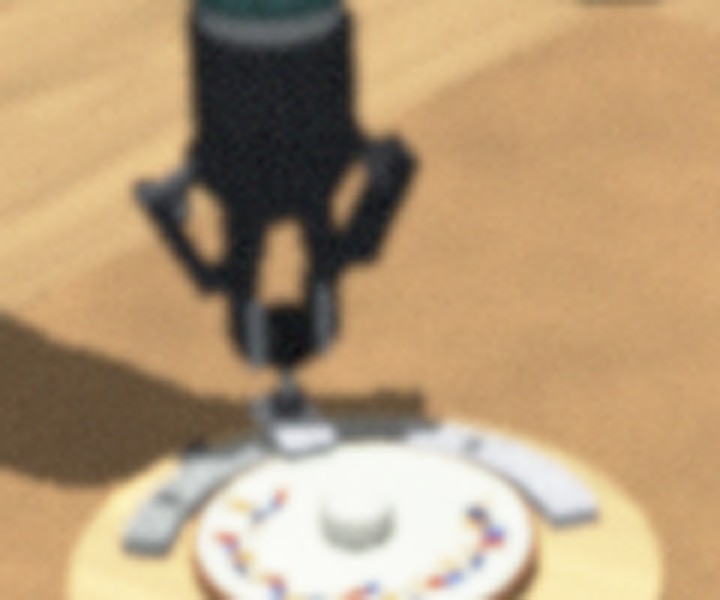

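```bash
python3 -c "
from h import *
d=np.load('w9.npy',allow_pickle=True).item()
save(d,'w9l.png',(150,290,220,360),8);save(d,'w9r.png',(430,310,500,380),8);save(d,'w9a.png',(280,235,360,310),8)"
```

```text
(no output)
```

View pics/w9l.png

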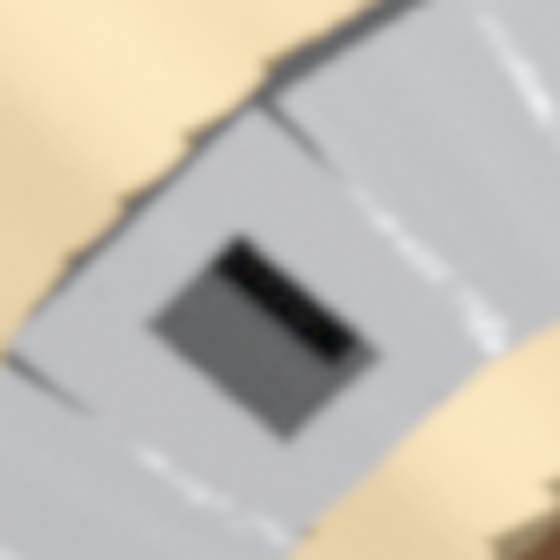

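View pics/w9r.png

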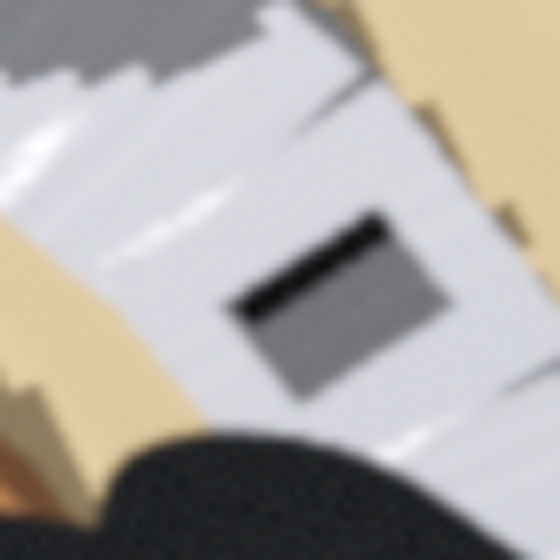

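View pics/w9a.png

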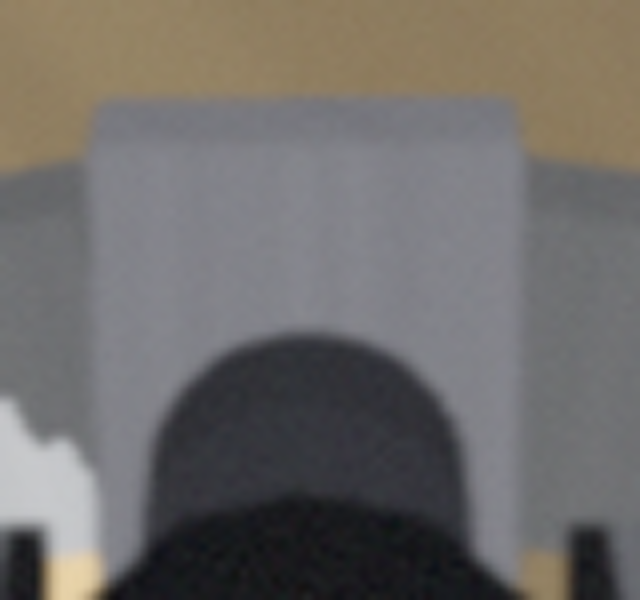

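```bash
cat > m6.py <<'E'
from h import *
d=np.load('w9.npy',allow_pickle=True).item()
def P(x,y,o,z): return plane(d,o[0]+(x+.5)/8-.5,o[1]+(y+.5)/8-.5,z)[:2]
h2=[P(x,y,(150,290),30) for x,y in [(240,235),(380,355),(288,440),(148,325)]]
h0=[P(x,y,(430,310),30) for x,y in [(375,210),(452,302),(300,400),(228,305)]]
for h in (h0,h2): print([round(np.linalg.norm(h[i]-h[i-1]),2) for i in range(4)],np.mean(h,0))
m0,m2=np.mean(h0,0),np.mean(h2,0);c=m2-m0;L=np.linalg.norm(c)
o=(280,235)
l=[P(x,y,o,46) for x,y in [(91,145),(97,400)]]; rr=[P(x,y,o,46) for x,y in [(521,145),(519,400)]]
for r in (99,99.5,100,100.5):
    n=np.array([c[1],-c[0]])/L; n=n if n[0]>0 else -n
    C=(m0+m2)/2+n*np.sqrt(r*r-L*L/4); A=lambda X:np.arctan2(*(X-C)[::-1])%(2*np.pi)
    arm=[A((i+j)/2) for i,j in zip(l,rr)]
    tot=A(m2)-A(m0); a=np.mean(arm)
    print(r,C,"tot",tot,"h1-home",tot-.75,"arm",np.array(arm)-A(m0),"remaining",A(m2)-.75-a, "arm dir L/R",[np.arctan2(*(p-q)[::-1])-A(m0) for p,q in (l,rr)])
E
python3 m6.py
```

```text
[np.float64(11.01), np.float64(8.75), np.float64(11.48), np.float64(8.82)] [525.20627597  81.89961946]
[np.float64(9.01), np.float64(11.63), np.float64(8.85), np.float64(11.5)] [448.95806104 -44.08259075]
99 [543.69922391 -15.35782692] tot 1.6772777903013127 h1-home 0.9272777903013127 arm [0.91040372 0.91080591] remaining 0.016672976915954596 arm dir L/R [np.float64(0.9028913039728634), np.float64(0.9123572764490204)]
99.5 [544.33714405 -15.74391533] tot 1.6661305684259378 h1-home 0.9161305684259378 arm [0.90438167 0.90471655] remaining 0.011581462135345166 arm dir L/R [np.float64(0.8973176930351761), np.float64(0.906783665511333)]
100 [544.97119541 -16.12766225] tot 1.6551617486085313 h1-home 0.9051617486085313 arm [0.89845704 0.89872676] remaining 0.006569849102544545 arm dir L/R [np.float64(0.8918332831264726), np.float64(0.9012992556026296)]
100.5 [545.60150377 -16.50914378] tot 1.6443661812155543 h1-home 0.8943661812155543 arm [0.89262699 0.89283358] remaining 0.0016358961057214572 arm dir L/R [np.float64(0.8864354994299841), np.float64(0.8959014719061411)]
```

The two clear hole mouths (home and second) straddle the arm. With the scale that matches the TCP swing (0.907), the next hole comes out at ≈0.918–0.920, so I go about 1.1 mm farther before releasing.

```bash
python3 -m inch '{"travel":[[0,-0.03,0],[0,-0.06,0],[0,-0.09,0],[-0.005,-0.11,0],[-0.005,-0.11,0.05],[-0.005,-0.11,0.1],[-0.005,-0.11,0.15],[-0.005,-0.11,0.15],[-0.005,-0.11,0.15],[-0.005,-0.11,0.15]],"twist":[-0.2,-0.4,-0.6,-0.6,-0.6,-0.6,-0.6,-0.6,-0.6,-0.6],"fingers":[2.3,2.3,2.3,2.3,2.3,2.3,2.3,2.3,2.3,2.3]}'; python3 -c "
from h import *
for i in range(2):
  st=ctrl.read_state();p=st['eef_pos'];print(p,st['tool_rot'],st['force'],st['width'])
  v=p[:2]-np.array([542.9,-15.6]);print(np.hypot(*v),np.arctan2(v[1],v[0])-1.765); vision.get_image('wrist')"
```

```text
clock: 11.25
eef_pos: [452.5, 29.5, 69.8]
tool_rot: [-3.142, -0.0, 2.67]
force: [-0.7, -0.6, -7.7]
width: 24.1
[452.5424019   29.45868267  69.80024889] [-3.14154061e+00 -1.84675236e-04  2.67035275e+00] [-0.68598718 -0.62539688 -7.68378247] 24.148496079768723
100.96920530025706 0.9140090856014524
[452.52995529  29.46350146  69.80716753] [-3.14155664e+00 -1.88634947e-04  2.67033085e+00] [-0.74088899  1.31895065 -7.68383912] 24.40735896988679
100.98249424527167 0.914021385731538
```

```bash
python3 -m inch '{"travel":[[0,-0.02,0],[0,-0.03,0],[0,-0.03,0],[0,-0.03,0],[0,-0.03,0],[0,-0.03,0],[0,-0.03,0],[0,-0.03,0],[0,-0.03,0],[0,-0.03,0]],"twist":[0,0,0,0,0,0,0,0,0,0],"fingers":[2.3,2.3,2.3,2.3,3.2,3.6,3.6,3.6,3.6,3.6]}'; python3 -c "
from h import *
d=vision.get_image('wrist');save(d,'w11c.png',(180,180,460,390),2.8);np.save('w11.npy',d,allow_pickle=True)
s=vision.get_image('scene');save(s,'s11.png',(240,165,360,265),6)
st=ctrl.read_state();p=st['eef_pos'];print(p,st['tool_rot'],st['force'],st['width'])
v=p[:2]-np.array([542.9,-15.6]);print(np.hypot(*v),np.arctan2(v[1],v[0])-1.765)"
```

```text
clock: 12.18
eef_pos: [452.9, 29.1, 70.0]
tool_rot: [3.141, 0.001, 2.67]
force: [-0.9, -0.5, 0.7]
width: 36.0
[452.67814299  29.07693155  69.91851651] [3.14147222e+00 3.18272912e-04 2.67023051e+00] [ 1.00386664  1.11065898 -0.75209396] 35.86393878614844
100.6777616755532 0.9168007087524115
```

View pics/w11c.png

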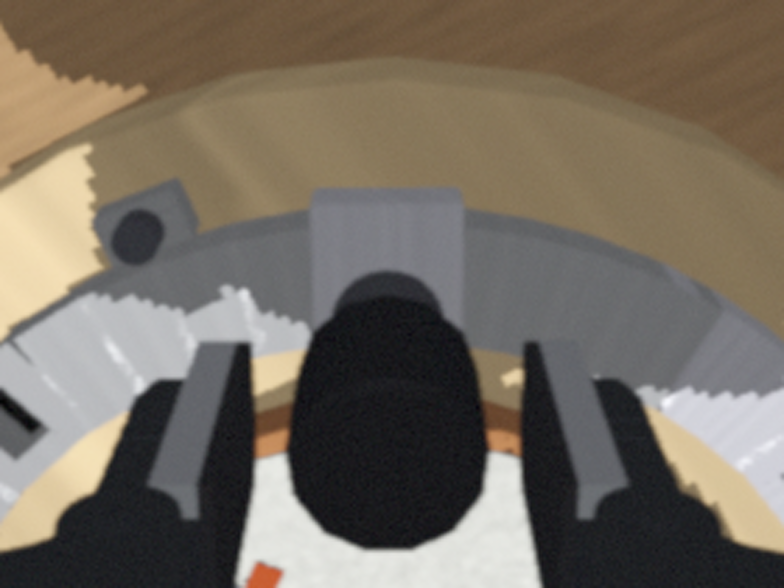

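View pics/s11.png

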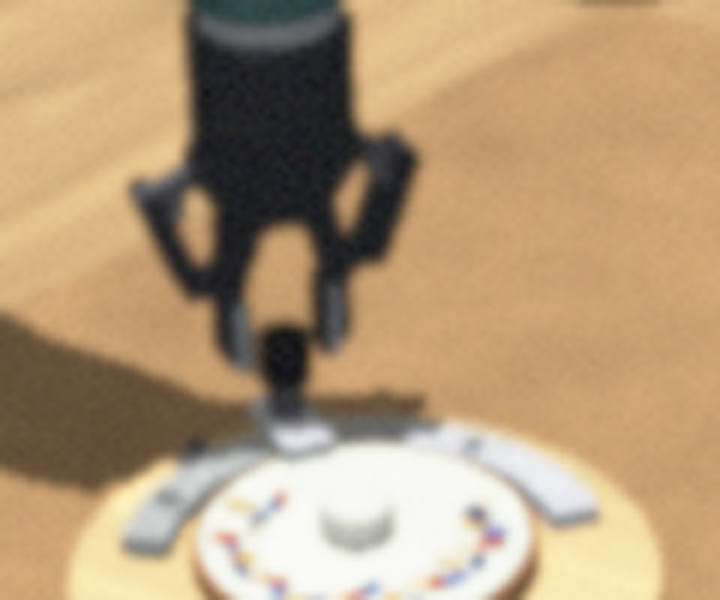

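```bash
python3 -c "
from h import *
s=vision.get_image('scene');g=cv2.cvtColor(s['frame'],cv2.COLOR_RGB2GRAY).astype(int)
s0=cv2.cvtColor(cv2.imread('pics/scene0.png'),cv2.COLOR_BGR2GRAY).astype(int)
print('start col',s0[212:242,318]); print('now col',g[212:242,287])
for th,nm in ((1.765,'home'),(2.682,'now')):
  for zc in (76,84):
    x,y=np.array([543.6,-15.6])+100*np.array([np.cos(th),np.sin(th)])
    print(nm,zc,[tuple(np.round(proj(s,[x,y,z]),1)) for z in (zc+13,zc-13)])
"
```

```text
start col [167 163 162 167 166 158 139  94  56  38  30  29  26  26  25  28  24  23
  41  49  51  55  72 123 182 217 214 187 159 155]
now col [167 164 163 163 160 144 111  71  26  22  28  21  27  19  25  25  28  40
  50  54  50  55  79 115 166 206 215 191 168 189]
home 76 [(np.float64(318.5), np.float64(220.7)), (np.float64(318.5), np.float64(228.8))]
home 84 [(np.float64(318.4), np.float64(218.2)), (np.float64(318.5), np.float64(226.3))]
now 76 [(np.float64(286.6), np.float64(220.0)), (np.float64(287.0), np.float64(228.1))]
now 84 [(np.float64(286.5), np.float64(217.5)), (np.float64(286.8), np.float64(225.6))]
```

The pin is home. In the scene column the knob-to-collar step moved only about 0.7–1 px up compared with the start, where a riding pin would give 3.2 px. The knob's width in the wrist view is 198 px, where a raised knob would be about 212 px. Opening wider and backing straight up.

```bash
python3 -m inch '{"travel":[[0,0,0],[0,0,0],[0,0,-0.5],[0,0,-1.5],[0,0,-3],[0,0,-5],[0,0,-7.5],[0,0,-10],[0,0,-12],[0,0,-13]],"twist":[0,0,0,0,0,0,0,0,0,0],"fingers":[4,4.4,4.6,4.6,4.6,4.6,4.6,4.6,4.6,4.6]}'; python3 -m inch '{"travel":[[-1,0,0],[-2.5,0,-0.5],[-4.5,0,-1],[-6.5,0,-1],[-8,0,-1],[-9,0,-1],[-9,0,-1],[-9,0,-1],[-9,0,-1],[-9,0,-1]],"twist":[0,0,0,0,0,0,0,0,0,0],"fingers":[4.6,4.6,4.6,4.6,4.6,4.6,4.6,4.6,4.6,4.6]}'; python3 -c "
from h import *
d=vision.get_image('wrist');save(d,'w12.png');np.save('w12.npy',d,allow_pickle=True)
s=vision.get_image('scene');save(s,'s12.png',(240,165,360,265),6)
t=vision.get_image('top');save(t,'t12.png')
st=ctrl.read_state();print(st['eef_pos'],st['force'],st['clock'])"
```

```text
clock: 13.17
eef_pos: [453.5, 29.5, 202.3]
tool_rot: [3.14, 0.003, 2.67]
force: [-0.7, -0.2, -0.9]
width: 45.6
clock: 14.0
eef_pos: [531.8, -11.1, 209.6]
tool_rot: [-3.141, -0.001, 2.672]
force: [0.7, 0.7, 0.1]
width: 45.7
[532.27209894 -11.41819942 209.96943819] [-0.09087884 -0.18241901  0.21379877] 14.15
```

View pics/w12.png

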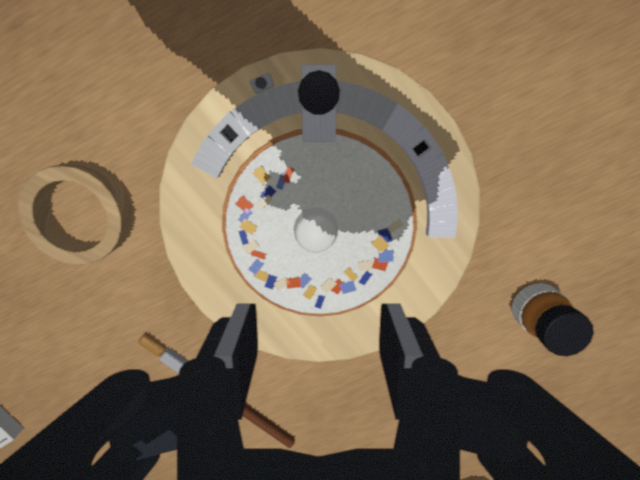

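View pics/s12.png

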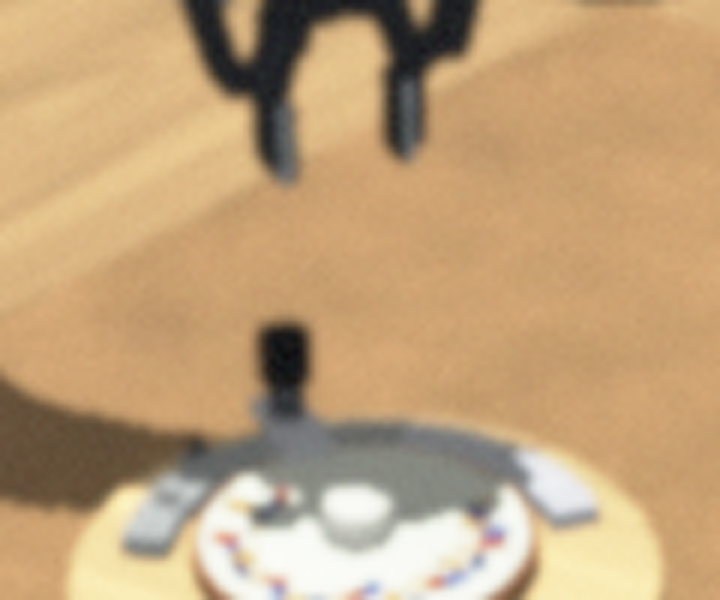

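The wrist view shows the arm over the next hole, with the knob at (319,92), the home hole empty at (421,148) and the second hole free at (229,132). The gripper is well clear. One last height check by triangulation.

```bash
python3 -c "
from h import *
d=np.load('w12.npy',allow_pickle=True).item();s=vision.get_image('scene')
def blob(d,b,thr):
    g=cv2.cvtColor(d['frame'],cv2.COLOR_RGB2GRAY)[b[1]:b[3],b[0]:b[2]].astype(float);w=np.clip(thr-g,0,None);ys,xs=np.mgrid[b[1]:b[3],b[0]:b[2]];return (xs*w).sum()/w.sum(),(ys*w).sum()/w.sum()
a=blob(d,(295,68,345,118),45);c=blob(s,(280,213,295,231),60);print(a,c)
X,e=meet([ray(d,*a),ray(s,*c)]);print('now',X,e)
" ; python3 m1.py 2>/dev/null | grep -n 'knob' | head -3; python3 -c "
from h import *
t=vision.get_image('top');b=cv2.imread('pics/top0.png');f=t['frame'][:,:,::-1].copy()
df=cv2.absdiff(b,f).max(2)
for n,(x0,y0,x1,y1) in dict(ink=(255,185,278,212),tape=(376,274,413,310),brush=(362,178,402,248),pal=(458,205,588,278),jar=(94,305,138,342),pot=(122,203,168,246)).items(): print(n,(df[y0:y1,x0:x1]>45).sum())"
```

```text
(np.float64(318.4558452771542), np.float64(93.03729925746849)) (np.float64(287.0322410147991), np.float64(224.34989429175477))
now [455.4725832   28.6144958   75.68798414] [np.float64(0.30366625719246254), np.float64(0.30366625719235774)]
3:knob px (np.float64(285.6223175965665), np.float64(266.2832618025751), np.int64(13)) (np.float64(nan), np.float64(nan), np.int64(0))
4:knob meet [nan nan nan] [np.float64(nan), np.float64(nan)] top at 89: [514.18050644  79.00649686  89.        ] [514.90923239  79.30921123  84.        ]
ink 0
tape 586
brush 125
pal 0
jar 0
pot 0
```

View pics/t12.png

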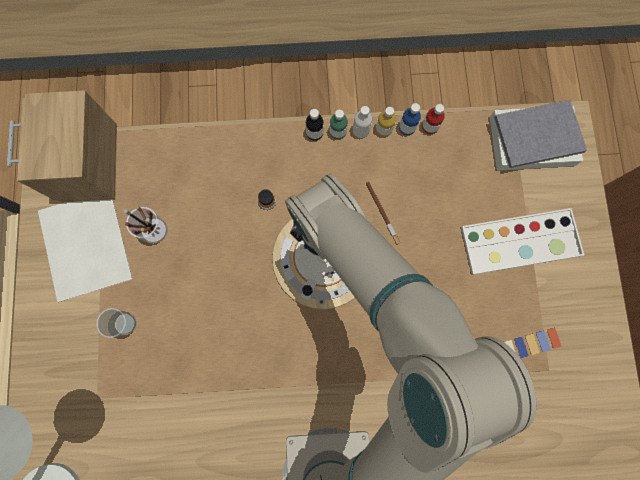

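The arm hides the tape roll and part of the brush box in the top view, which accounts for the differences there. Both look undisturbed in the wrist view, and the brush still lies at (383,212). The knob is at (307,291) on the next hole. Handing in.

```bash
python3 -c "
from cell import ctrl
print(ctrl.finish_job())"
```

```text
the job is handed in; nothing more can be done
None
```

The pin now sits fully home in the next hole and the job is handed in, at about 14 s on the clock. I gripped the knob, drew the pin up about 11 mm and swung the wheel about 0.917 rad anticlockwise with the pin clear of the ring. I then opened the fingers over the hole so the spring dropped the pin in, and backed off.

**Last checks:**
- **Pin height:** triangulating the knob from two views puts its centre at 75.7 mm (76 is home, 84 would be riding on the ring).
- **Holes:** the home hole and the second hole are both visibly empty.
- **Forces:** the largest force I read was about 9 N, mostly the spring pull, and it was near zero after release.
- **Bystanders:** ink bottle, palette, water jar and brush pot are unchanged pixel for pixel. The arm hid the tape roll and the edge of the brush area in the last top view; the wrist view showed both lying normally, but I did not measure them. The paperweight is still in the middle of the wheel.

**What disagreed:**
- **Fingertips:** they appeared about 25–30 mm shorter in the pictures than the stated nose length, so I set the grasp height from the pictures.
- **Hole angle:** my estimates of the next hole ranged from 0.905 to 0.920 rad. I shifted by about 1 mm from the last view before releasing.

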